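Rack the tested ribbon adapter and close the keeper

ROBOT

A 7-joint arm with a two-finger parallel gripper is mounted at the origin on the work surface; the furniture and walls round the work are solid. World frame = base frame: x ahead of the robot, y to its left, z up, the work surface at z = 0. Lengths are in m, angles in rad, forces in N, time in s.
With the tool pointing down it reaches from about 0.4 to 0.85 m from the base axis. Payload 10.4 kg.
Tool frame: the origin (TCP) lies midway between the tips of the shut fingers; the grasp point (between the pads) lies 19 mm behind it; z points along the fingers, y is the line along which they close (so a half turn about z gives the same grasp; the last joint's range is limited). The gripper opens to 85 mm and grips with 20 to 120 N. Pads are 22 mm wide; open, the fingers measure 114 mm over their backs; the gripper's body (76 mm by 85 mm) begins 54 mm behind the grasp point. The pads swing forward as they close: fully open they stand 13 mm farther back than shut.
Start: joints at [1.136, 0.332, -0.065, 1.46, 0.022, 1.35, -0.088], TCP at [0.25, -0.573, 0.199] pointing down, gripper open.
Joint ranges: [-2.6, 2.6], [-0.5, 2.12], [-1.47, 1.34], [0.16, 2.42], [-1.27, 4.41], [0.06, 2.06], [-2.6, 2.6]. Speed limits (rad/s): [2.22, 2.22, 2.79, 2.79, 3.14, 3.14, 3.14].

INTERFACE

Orientations are given as a unit quaternion [x, y, z, w].
In Python, from workcell import arm, viewer, job gives the robot as it stands (arm), with the cameras (viewer) and the job (job).
- The arm moves only by the shell command python3 drive.py 'ROWS' [FORCE]. ROWS is a JSON object whose key "deltas" holds a list of rows, 1 to 8 of them, each of 7 numbers: a rotation vector rx, ry, rz in parts of the range, where 1.0 means 120 degrees, then dx, dy, dz in fractions of the full range, 1 being 1 m, then the finger opening in m; each row is the pose to reach, as a shift and turn from the pose commanded when the command began, along the tool's axes at that moment; what a row does not reach only later rows make up. A row lasts 1/12 s, in which the tool goes at most 0.0417 m and 0.125 rad, less where a joint would pass 70% of its speed; a pose out of reach is approached as far as the arm can. The fingers move at their own pace and stop on an object; FORCE is the grip in N (left out, the last holds). Time passes only in rows, so rows that do not move let the fingers close. It prints the time, the measured TCP pose, the force, the opening and the grip force at its end. A shift or turn number past 1, either way, is cut back to 1. Input that does not fit is refused with a message, and nothing moves.
- arm.sense(): the state, without advancing time (a new reading comes with each control period).
- viewer.grab_frame(name): name is "side" or "top"; returns a dict with "img" (400x640x3 uint8, blue, green, red), "K" (3x3 intrinsics, pixels), "k1" (the pictures are not rectified: a ray, as slopes to the right and down, at radius r is drawn at 1 + k1 r^2 times it, then the intrinsics apply), "xyz" and "orientation" of the camera in the world. Camera axes: x right, y down, z forward; pixel columns grow to the right and rows downward; lengths in m; the calibration is good to about 2 mm. A picture is of the moment at which its call begins. There is no depth.
- job.close_job(): hands the job in; it is judged then, once.
The state is a dict: "clock": time; "joints": joint angles; "joint_velocities": joint speeds; "joint_efforts": joint torques, N m; "ee_pos": TCP position; "orientation": TCP orientation; "ft_force": force on the tool from outside, world axes, zero at the start; "wrist_torque": the same for the moment, N m; "finger_gap": finger opening in m; "grasp_force": force on a finger pad.
Only numpy, scipy, OpenCV 4.12 (cv2) and the standard library are available. Lean on these libraries where they do the work, as an engineer would, in place of code of your own. Each camera call takes 0.05 s, during which the arm holds its last target. There are 200 camera calls.

TASK

The grey ribbon adapter in the sloped tester has passed its check: draw it out along its slope and stand it upright, pin end down and fully home, in the one empty bay of the rack, lowering it in rather than letting it drop. Then swing the keeper bar by its red knob all the way round over the row into its catch. Leave the two adapters already in the rack, and the jar and bottle near by, where they are.

Things in the scene. Friction and masses are not known exactly. Their poses are not given: they have to be found in the camera images.
- adapter: The adapter to move: grey metal box, 56 mm wide (x), 18.5 thick (z, 0 at the back face, lid with screws at +z), 78 long from pin-end shoulder (y=+33) to the end face of the black connector (y=-45), 12 mm of fine pins beyond the shoulder at +y. Origin: middle of the back face. 60 g. Grip it across the 56 mm sides near the black end.
- adapter_top (a point): Middle of the adapter's black connector end face, the end that sticks out of the tester and ends uppermost in the rack.
- adapter_shoulder (a point): Middle of the adapter's pin-end shoulder, 78 mm from adapter_top; it rests on a pocket's floor, the pins entering the floor freely.
- tester: Fixed grey console with dark cheeks, 132 mm wide (y), about 125 deep. Origin: under the deck's centre, on the bench. Its deck faces -x and up, normal 30 deg from vertical, centre 83 mm up. In the deck, square to it, a pocket (59 x 21.5 mm, 30 deep; 1.5 mm play a side) holds the adapter, which thus leans 30 deg toward -x; 48 mm of it stands out.
- rack: Fixed rack: aluminium base 232 x 90 mm; origin at its middle on the bench. Three white bays stand along its x axis at x = -40, 0, +40 mm, slots' 59 mm width along y. Keeper pivot post at x=-92 (the end nearer the robot), catch post at x=+77, y=-14 (both about 112 mm tall).
- bay_free: The empty bay, a white block 36 x 76 x 38 mm (x, y, z) on the rack base, which may be in any of the three places. Origin: middle of its underside, 8 mm above the bench. Slot in its top 21.5 (x) x 59 (y) mm, 30 deep, with a 3 mm chamfered mouth.
- bay_free_floor (a point): Middle of the floor of the empty bay's slot, 16 mm above the bench; axes as the bay (z up). The mouth is 30 mm above it. Either face of the adapter may be to the front.
- keeper (a joint): Angle of the keeper bar about the upright pivot: 0 closed (bar along rack +x over the row, against its stop in the catch); it grows as the bar swings out toward the rack's +y side. Starts open at 1.35 to 1.6 rad. Light friction (under 1 N at the knob); stays where left.
- keeper_knob (a point): Centre of the top face of the red knob: upright pin 16 mm in diameter, 30 mm tall, top 134 mm above the bench, 197 mm from the pivot. The bar under it is 14 wide, 6 thick, its underside 98 mm above the bench: 4 mm over a fully seated adapter.
- keeper_pivot (a point): Point on the keeper's upright hinge axis, at the bar's mid height, 101 mm above the bench.
- adapter_a: An adapter like the first, already standing in a bay, loose in it. Leave it.
- adapter_b: Another adapter already standing in a bay, loose in it. Leave it.
- jar: Small white screw jar, 45 mm across, 50 tall, between rack and tester. Origin: middle of its underside. Leave it.
- bottle: Small amber bottle with a black cap, 34 mm across, 85 tall, in front of the rack. Origin: middle of its underside. Leave it.

How it is judged:
On the way:
1. the adapter stands fully home in the empty bay, pin end down, while the keeper is still open (horizontal distance between adapter_shoulder and bay_free_floor below 0.005 m and horizontal distance between adapter_top and bay_free_floor below 0.012 m and z of adapter_shoulder in the frame of bay_free_floor below 0.003 m and z of adapter_top in the frame of bay_free_floor above 0.074 m and value of joint keeper above 0.8 rad), for 0.2 s.
At the end, for the whole second after the job is handed in: Adapter at rest pin end down in the empty bay: shoulder within 3 mm of the floor and 5 mm of its centre, top within 12 mm sideways of it; keeper still and within 0.08 rad of closed; racked adapters within 12 mm, and jar and bottle within 30 mm, of where they stood (horizontal distance between adapter_shoulder and bay_free_floor below 0.005 m and horizontal distance between adapter_top and bay_free_floor below 0.012 m and z of adapter_shoulder in the frame of bay_free_floor below 0.003 m and z of adapter_top in the frame of bay_free_floor above 0.074 m and value of joint keeper below 0.08 rad and velocity of joint keeper between -0.05 and 0.05 rad/s and linear speed of adapter below 0.02 m/s and distance of each of adapter_a, adapter_b from where it was at the start of the episode below 0.012 m and distance of each of jar, bottle from where it was at the start of the episode below 0.03 m); the robot touches nothing.
It fails at once if the adapter is let fall (moves faster than 0.5 m/s out of the fingers, a drop of more than about 12 mm) (contact force between the fingers and adapter below 0.05 N and linear speed of adapter above 0.5 m/s).
It fails at once if an adapter already in the rack is moved by more than 12 mm (distance of any of adapter_a, adapter_b from where it was at the start of the episode above 0.012 m).
It fails at once if jar or bottle is moved by more than 30 mm (distance of any of jar, bottle from where it was at the start of the episode above 0.03 m).
It also fails if it takes over 58 s, if anything falls off the work surface, if the arm or the gripper's body presses on something with over 40 N, if the wrist force passes 120 N, or if a joint passes its speed limit or range.

## Working session

There is one attempt and no reset: what is moved stays moved. The work goes in short steps, Python scripts to look and compute and a shell command to move; the robot and the scene stay as the last step left them, time stands still between calls to the robot, and variables do not carry over. Pictures are saved under pics/ and viewed, at most 10 in all, crops included, and the job is handed in when it is done.

```bash
ls; mkdir -p pics; python3 - <<'E'
from workcell import arm, viewer, job
import cv2
s=arm.sense()
print({k:s[k] for k in("clock","ee_pos","orientation","finger_gap")})
for n in("side","top"):
    f=viewer.grab_frame(n); cv2.imwrite(f"pics/{n}0.png",f["img"]); print(n,f["K"],f["k1"],f["xyz"],f["orientation"])
E
```

```text
drive.py
pics
workcell.py
{'clock': 0.0, 'ee_pos': array([ 0.24997781, -0.57236911,  0.19833313]), 'orientation': array([ 9.78877205e-01,  2.04447854e-01, -1.65042002e-04, -6.82814588e-04]), 'finger_gap': 0.0854814725582757}
side [[390.7419943    0.         318.03459534]
 [  0.         390.7419943  200.68613956]
 [  0.           0.           1.        ]] -0.05075208838372362 [1.12626416 0.05593882 1.12621501] [ 0.63685924  0.72398311 -0.19938051 -0.17466017]
top [[395.87185674   0.         315.39727714]
 [  0.         395.87185674 204.27398938]
 [  0.           0.           1.        ]] 0.029737276609602303 [ 0.34131408 -0.03017724  1.0778077 ] [-0.69802956  0.71062633 -0.06375607  0.06082858]
```

View pics/side0.png

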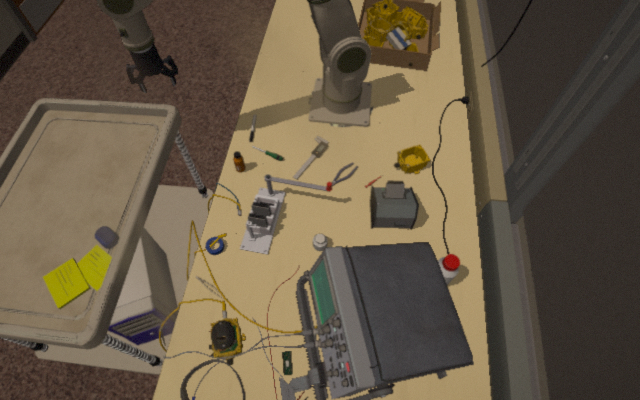

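View pics/top0.png

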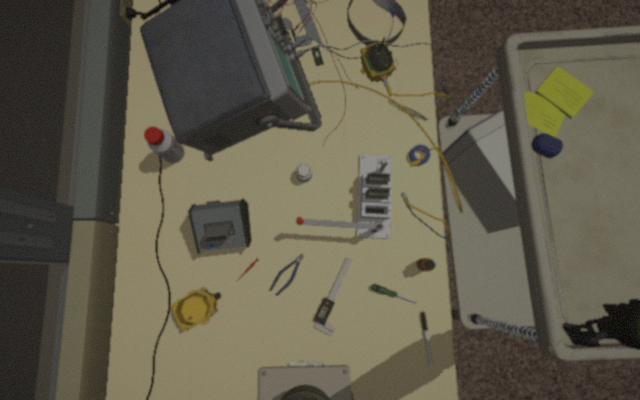

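```bash
cat > h.py <<'E'
import numpy as np, cv2
from scipy.spatial.transform import Rotation as R
from workcell import arm, viewer, job
def dist(f): return np.array([f["k1"],0,0,0.])
def proj(f,P):
    Rc=R.from_quat(f["orientation"]).inv()
    P=Rc.apply(np.atleast_2d(P)-f["xyz"])
    return cv2.projectPoints(P,np.zeros(3),np.zeros(3),f["K"],dist(f))[0][:,0]
def ray(f,uv):
    n=cv2.undistortPoints(np.array([[uv]],float),f["K"],dist(f))[0,0]
    return R.from_quat(f["orientation"]).apply([*n,1])
def atz(f,uv,z):
    d=ray(f,uv); return f["xyz"]+d*(z-f["xyz"][2])/d[2]
def tri(fs,uvs):
    A=0;b=0
    for f,uv in zip(fs,uvs):
        d=ray(f,uv);d/=np.linalg.norm(d);M=np.eye(3)-np.outer(d,d);A=A+M;b=b+M@f["xyz"]
    return np.linalg.solve(A,b)
E
python3 - <<'E'
import cv2,numpy as np
s=cv2.imread("pics/side0.png");t=cv2.imread("pics/top0.png")
def c(i,x,y,w,h,k): return cv2.resize(i[y:y+h,x:x+w],None,fx=k,fy=k,interpolation=cv2.INTER_CUBIC)
a=np.hstack([c(s,235,165,100,75,4),c(s,355,165,100,75,4)]);b=np.hstack([c(t,310,145,100,75+25,4)[:, :],c(t,170,180,100,100,4)])
o=np.vstack([a,b[:300]]);
cv2.imwrite("pics/crop1.png",np.clip(o*1.6,0,255).astype(np.uint8))
E
```

```text
(no output)
```

View pics/crop1.png

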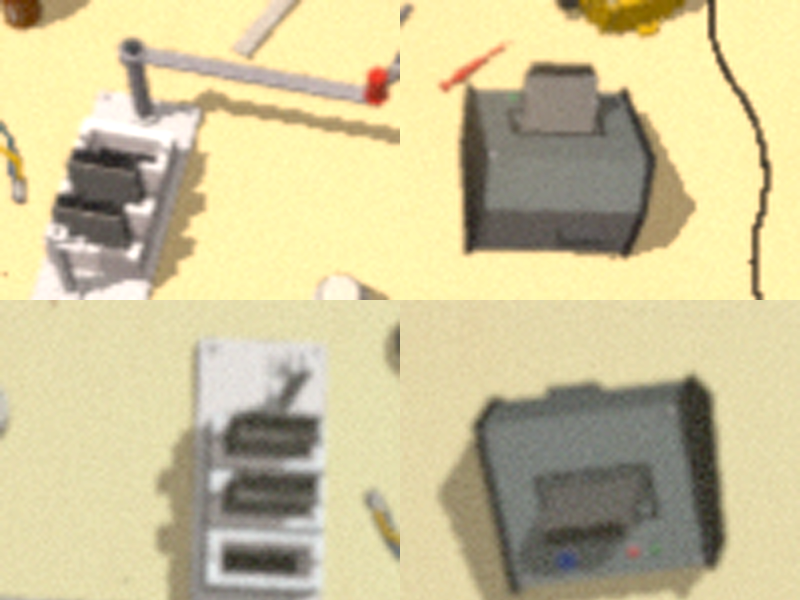

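```bash
cat > fit.py <<'E'
from h import *
import pickle
from scipy.optimize import minimize
fs={}
for n in("side","top"):
    F=[viewer.grab_frame(n) for _ in range(3)]
    f=F[0]; f["img"]=np.mean([g["img"] for g in F],0).astype(np.float32); fs[n]=f
pickle.dump(fs,open("fs.pkl","wb"))
E
python3 fit.py; cat > fit2.py <<'E'
from h import *
import pickle
from scipy.optimize import minimize
fs=pickle.load(open("fs.pkl","rb"))
S,T=fs["side"],fs["top"]
cr=lambda u,v,x0,y0:(x0+(u+.5)/4-.5,y0+(v+.5)/4-.5)
t=lambda u,v:cr(u,v-300,310,145); tt=lambda u,v:cr(u-400,v-300,170,180); s=lambda u,v:cr(u,v,235,165); st=lambda u,v:cr(u-400,v,355,165)
print("knob top tri",tri([S,T],[s(377,72),(299,220)]),"z.134:",atz(S,s(377,72),.134),atz(T,(299,220),.134))
print("post side",atz(S,s(132,48),.112))
print("slot top",atz(T,t(263,558),.046))
print("base corners",[atz(T,t(*c),.008)[:2].round(4) for c in((198,342),(325,342))])
print("adapter end top corners: side",[tri([S,T],[st(*a),tt(*b)]).round(4) for a,b in(((530,68),(625,532)),((596,68),(543,538)))])
E
python3 fit2.py
```

```text
knob top tri [0.47215911 0.00421703 0.13184513] z.134: [0.47361911 0.0039917  0.134     ] [0.47182425 0.0044767  0.134     ]
post side [ 0.46113535 -0.19037731  0.112     ]
slot top [ 0.50940319 -0.19428495  0.046     ]
base corners [array([ 0.6699, -0.1616]), array([ 0.6682, -0.2505])]
adapter end top corners: side [array([0.4345, 0.1825, 0.1155]), array([0.4313, 0.2317, 0.12  ])]
```

```bash
cat > fit3.py <<'E'
from h import *
import pickle
from scipy.optimize import minimize
from scipy.ndimage import map_coordinates
fs=pickle.load(open("fs.pkl","rb"))
def grads(f,sig):
    g=cv2.GaussianBlur(f["img"].mean(2),(0,0),sig)
    return cv2.Sobel(g,cv2.CV_32F,1,0),cv2.Sobel(g,cv2.CV_32F,0,1)
def score(f,G,segs):
    tot=0;n=0
    for a,b in segs:
        P=a+(b-a)*np.linspace(.05,.95,25)[:,None]; p=proj(f,P)
        d=p[-1]-p[0]; nrm=np.array([-d[1],d[0]])/np.linalg.norm(d)
        g=[map_coordinates(G[i],p.T[::-1],order=1,mode="nearest") for i in(0,1)]
        v=g[0]*nrm[0]+g[1]*nrm[1]
        tot+=abs(v.mean())*np.linalg.norm(d);n+=np.linalg.norm(d)
    return tot/n
def rect(cx,cy,w,h,z): 
    c=[np.array([cx+sx*w/2,cy+sy*h/2,z]) for sx,sy in((1,1),(1,-1),(-1,-1),(-1,1))]
    return [(c[i],c[(i+1)%4]) for i in range(4)]
def place(segs,p): 
    M=R.from_euler("z",p[2]); o=np.array([p[0],p[1],0])
    return [(M.apply(a)+o,M.apply(b)+o) for a,b in segs]
rack=rect(0,0,.232,.09,.008)+rect(-.04,0,.036,.076,.046)+rect(-.04,0,.0215,.059,.045)*2
E0=[np.array([0,y,0]) for y in(-.066,.066)]
def dk(u,y,h=0): # deck coords: u along slope up(+x,+z), h normal
    c,s=np.cos(np.pi/6),.5
    return np.array([u*c-h*s,y,.083+u*s+h*c])
def box(pts): return pts
ad=lambda q:[(dk(q+a*.00925,-.028,.048),dk(q+a*.00925,.028,.048)) for a in(1,-1)]+[(dk(q+.00925,y,.0),dk(q+.00925,y,.048)) for y in(-.028,.028)]+[(dk(q-.00925,y,.048),dk(q+.00925,y,.048)) for y in(-.028,.028)]
def run(segs,x0,fl,sigs=(2.5,1.5,1)):
    x=np.array(x0)
    for sg in sigs:
        Gs=[(f,grads(f,sg)) for f in fl]
        fun=lambda p:-sum(score(f,G,place(segs,p)) for f,G in Gs)
        r=minimize(fun,x,method="Nelder-Mead",options=dict(initial_simplex=x+np.vstack([np.zeros(3),np.diag([.006,.006,.03])])));x=r.x
    return x.round(4),round(r.fun,1)
if __name__=="__main__":
    S,T=fs["side"],fs["top"]
    for nm,fl in(("T",[T]),("S",[S]),("both",[T,S])):
        print(nm,"rack",[run(rack,x0,fl) for x0 in((.553,-.204,-.02),(.551,-.198,.05),(.553,-.2,-.06))])
        print(nm,"adapter",[run(ad(0),x0,fl) for x0 in((.455,.205,-.1),(.46,.21,-.15))])
    x=run(rack,(.553,-.2,-.02),[T,S])[0]; xa=run(ad(0),(.455,.205,-.1),[T,S])[0]
    o=[]
    for f,ctr in((S,[(285,205),(395,205)]),(T,[(372,190),(222,225)])):
        row=[]
        for c in ctr:
            x0,y0=c[0]-50,c[1]-37
            im=cv2.resize(np.clip(f["img"][y0:y0+75,x0:x0+100]*1.5,0,255).astype(np.uint8),None,fx=4,fy=4,interpolation=cv2.INTER_CUBIC)
            for segs,p in((rack,x),(ad(0),xa)):
                for a,b in place(segs,p):
                    q=((proj(f,[a,b])-[x0,y0]+.5)*4-.5).round().astype(int); cv2.line(im,tuple(map(int,q[0])),tuple(map(int,q[1])),(0,0,255),1)
            row.append(im)
        o.append(np.hstack(row))
    cv2.imwrite("pics/fit.png",np.vstack(o))
E
python3 fit3.py
```

```text
T rack [(array([ 0.5492, -0.1912, -0.0697]), np.float64(-68.3)), (array([ 0.5492, -0.1912, -0.0697]), np.float64(-68.3)), (array([ 0.5492, -0.1911, -0.0695]), np.float64(-68.3))]
T adapter [(array([0.4538, 0.2119, 0.1081]), np.float64(-30.7)), (array([0.4538, 0.2119, 0.1082]), np.float64(-30.7))]
S rack [(array([ 0.5631, -0.2014, -0.0786]), np.float64(-61.4)), (array([ 0.5597, -0.1932,  0.1141]), np.float64(-56.4)), (array([ 0.561 , -0.1984,  0.018 ]), np.float64(-55.4))]
S adapter [(array([ 0.456 ,  0.2056, -0.1804]), np.float64(-84.5)), (array([ 0.456 ,  0.2056, -0.1803]), np.float64(-84.5))]
both rack [(array([ 0.5492, -0.1912, -0.0681]), np.float64(-114.6)), (array([ 0.5492, -0.1912, -0.068 ]), np.float64(-114.6)), (array([ 0.5492, -0.1912, -0.0679]), np.float64(-114.6))]
both adapter [(array([0.4544, 0.2068, 0.1287]), np.float64(-111.1)), (array([ 0.4561,  0.2058, -0.1209]), np.float64(-108.3))]
```

View pics/fit.png

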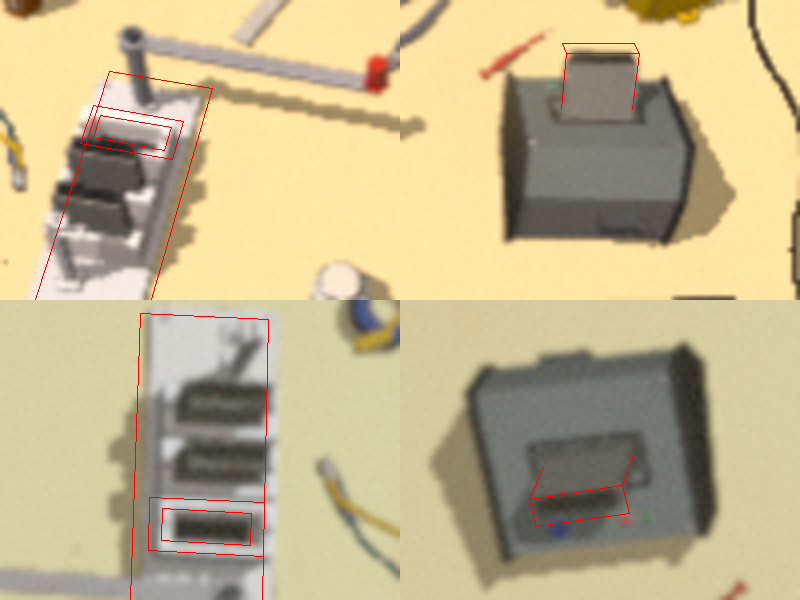

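```bash
python3 - <<'E'
from h import *
import pickle
fs=pickle.load(open("fs.pkl","rb"))
def c(f,x,y,w,h,k=6): return cv2.resize(np.clip(f["img"][y:y+h,x:x+w]*1.3,0,255).astype(np.uint8),None,fx=k,fy=k,interpolation=cv2.INTER_CUBIC)
cv2.imwrite("pics/rk.png",np.hstack([c(fs["top"],350,148,55,100),c(fs["side"],235,165,75,100)]))
E
```

```text
(no output)
```

View pics/rk.png

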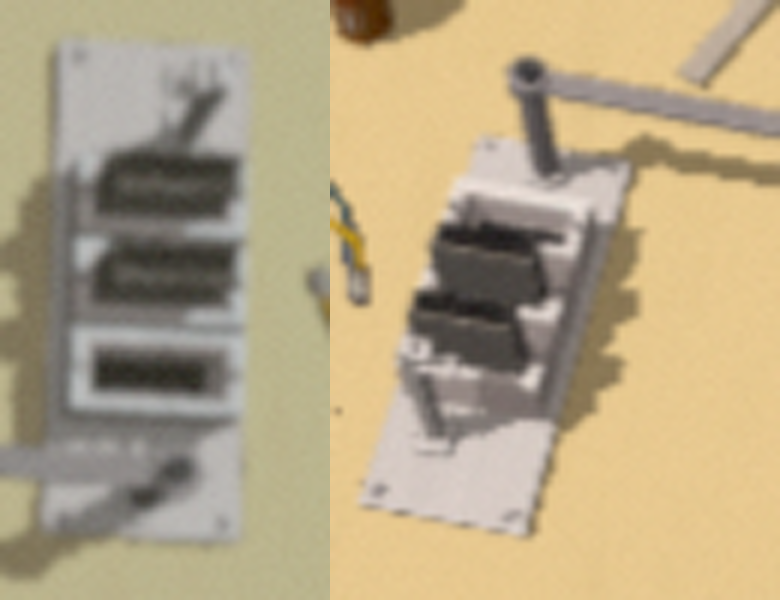

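```bash
cat > fit4.py <<'E'
from h import *
import pickle
from scipy.optimize import least_squares
fs=pickle.load(open("fs.pkl","rb"));S,T=fs["side"],fs["top"]
def pose(p,P): return R.from_euler("z",p[2]).apply(P)+[p[0],p[1],0]
t=lambda u,v:(350+(u+.5)/6-.5,148+(v+.5)/6-.5); s=lambda u,v:(235+(u-330+.5)/6-.5,165+(v+.5)/6-.5)
b=lambda x,y:(x*.116,y*.045,.008)
top=[(b(1,1),t(58,40)),(b(1,-1),t(250,45)),(b(-1,-1),t(242,543)),(b(-1,1),t(42,530)),((-.022,.038,.046),t(68,325)),((-.022,-.038,.046),t(245,328)),((-.058,-.038,.046),t(240,413)),((-.058,.038,.046),t(66,408)),((-.092,0,.112),t(180,467))]
side=[(b(-1,-1),s(478,135)),(b(-1,1),s(630,160)),(b(1,1),s(530,537)),(b(1,-1),s(360,505)),((-.092,0,.112),s(527,72)),((-.058,-.038,.046),s(465,182)),((-.058,.038,.046),s(598,195)),((.077,-.014,.112),s(416,347))]
def res(p,fl):
    r=[]
    for i,(f,L) in enumerate(fl):
        q=proj(f,pose(p,np.array([l[0] for l in L])))-np.array([l[1] for l in L]); r.append(q)
    return np.vstack(r)
for n,fl in(("T",[(T,top)]),("S",[(S,side)]),("B",[(T,top),(S,side)])):
    r=least_squares(lambda p:res(p,fl).ravel(),[.55,-.2,0],loss="soft_l1");print(n,r.x.round(4));print(res(r.x,fl).round(1).tolist())
print("pivot",pose(r.x,[[-.092,0,.1],[-.04,0,.016]]))
print("knob r", )
k=tri([S,T],[(235+377.5/4-.5,165+72.5/4-.5),(299,220)]);pv=pose(r.x,[[-.092,0,.134]])[0]
d=k-pv;print(k,np.linalg.norm(d[:2]),np.arctan2(d[1],d[0])-r.x[2])
# tester: adapter corners
tt=lambda u,v:(170+(u-400+.5)/4-.5,180+(v-300+.5)/4-.5); st=lambda u,v:(355+(u-400+.5)/4-.5,165+(v+.5)/4-.5)
E
python3 fit4.py
```

```text
T [ 0.5517 -0.198  -0.0673]
[[-0.4, 0.7], [-0.2, 1.3], [-0.3, 1.0], [-0.3, 1.5], [0.6, -0.9], [-0.2, -0.0], [0.5, -0.8], [0.6, -1.3], [-0.2, -0.8]]
S [ 0.5547 -0.1964 -0.061 ]
[[0.6, -0.6], [0.9, -0.6], [0.4, -1.0], [0.7, -0.7], [-0.0, 0.5], [-1.4, 0.3], [-0.8, 1.9], [-0.7, 1.0]]
B [ 0.5528 -0.1975 -0.0635]
[[-0.7, 0.4], [-0.6, 0.9], [-0.3, 0.6], [-0.3, 1.2], [0.4, -1.2], [-0.3, -0.5], [0.3, -1.2], [0.4, -1.7], [-0.3, -1.2], [0.4, -1.1], [0.8, -1.1], [0.0, -1.6], [0.4, -1.4], [-0.2, -0.1], [-1.5, -0.3], [-1.0, 1.4], [-1.0, 0.3]]
pivot [[ 0.46093603 -0.19168275  0.1       ]
 [ 0.51283124 -0.19498225  0.016     ]]
knob r
[0.47215911 0.00421703 0.13184513] 0.19622100088999903 1.5770636684139565
```

```bash
cat >> fit4.py <<'E'
print("---")
a=atz(S,st(468,252),0);c=atz(S,st(630,256),0);print(a,c,np.linalg.norm(c-a),"yaw",np.arctan2(-(c-a)[0],(c-a)[1]))
# cheek lower front in top (bottom corners nearest robot)
a=atz(T,tt(715,565),0.02);c=atz(T,tt(517,592),0.02);print(a,c,np.linalg.norm(c-a),"yaw",np.arctan2(-(c-a)[0],(c-a)[1]))
a=tri([S,T],[st(600,132),tt(540,473)]);c=tri([S,T],[st(524,132),tt(645,463)]);print("base of adapter",a,c,np.linalg.norm(c-a),np.arctan2((c-a)[0],-(c-a)[1]))
a=tri([S,T],[st(596,76),tt(541,527)]);c=tri([S,T],[st(528,78),tt(624,518)]);print("top edge",a,c,np.linalg.norm(c-a),np.arctan2((c-a)[0],-(c-a)[1]))
E
python3 fit4.py | sed -n '/---/,$p'
```

```text
---
[0.54036968 0.15347751 0.        ] [0.52750418 0.2836053  0.        ] 0.13076223623154024 yaw 0.0985479562594241
[0.4206025  0.14400006 0.02      ] [0.4053244  0.27440542 0.02      ] 0.13129729059012216 yaw 0.11662687757425147
base of adapter [0.47406552 0.24052976 0.09650733] [0.4795084  0.17961682 0.09208425] 0.06131537092073364 0.08911839056771932
top edge [0.43808721 0.23260983 0.11930044] [0.44321766 0.18242035 0.11469357] 0.05066091409329165 0.1018678499602607
```

```bash
cat >> fit4.py <<'E'
print("+++")
print("end +u edge from side z=.129",atz(S,st(563,66),.129),"z=.127",atz(S,st(563,66),.127))
print("end -u edge from top z=.120",atz(T,tt(583,543),.12))
print("boundary top z=.117/.12",atz(T,tt(583,523),.117),atz(T,tt(583,523),.121), "side",atz(S,st(563,77),.117),atz(S,st(563,77),.121))
print("lid/deck line top z=.088",atz(T,tt(592,470),.088),"side",atz(S,st(562,133),.088))
E
python3 fit4.py | sed -n '/+++/,$p'
```

```text
+++
end +u edge from side z=.129 [0.43880295 0.20541009 0.129     ] z=.127 [0.43742418 0.20570986 0.127     ]
end -u edge from top z=.120 [0.42785694 0.20707305 0.12      ]
boundary top z=.117/.12 [0.4402488  0.20814774 0.117     ] [0.43983692 0.20715555 0.121     ] side [0.44077192 0.20747869 0.117     ] [0.44348885 0.20687807 0.121     ]
lid/deck line top z=.088 [0.47649922 0.21061315 0.088     ] side [0.47342068 0.21245504 0.088     ]
```

```bash
cat > go.py <<'E'
from h import *
def frame(psi,tilt=0):
    n=np.array([-np.sin(tilt)*np.cos(psi),-np.sin(tilt)*np.sin(psi),np.cos(tilt)])
    y=np.array([np.sin(psi),-np.cos(psi),0]);z=-n
    return R.from_matrix(np.c_[np.cross(y,z),y,z])
def rel(pos,Rt,s=None):
    s=s or arm.sense();R0=R.from_quat(s["orientation"])
    return np.r_[(R0.inv()*Rt).as_rotvec(),R0.inv().apply(np.array(pos)-s["ee_pos"])].round(4)
TOP=np.array([.435,.207,.1246]);PSI=.105;N=-frame(PSI,np.pi/6).as_matrix()[:,2]
E
python3 - <<'E'
from go import *
Rt=frame(PSI,np.pi/6)
print(rel([.44,-.2,.3],frame(.1)));print("pre",TOP+N*.06,rel(TOP+N*.06,Rt))
E
```

```text
[-1.000e-04  0.000e+00  3.119e-01  3.232e-01 -2.656e-01 -1.010e-01]
pre [0.40516522 0.20385578 0.17656152] [-0.0805  0.5195  0.2998  0.4529 -0.6496  0.0225]
```

The manual's scale: turns go in shares of 120 degrees. Converting my numbers, 0.31 rad / 2.0944 = 0.148.

```bash
python3 drive.py '{"deltas": [[0, 0, 0.0477, 0.04, -0.03, -0.04, 0.085], [0, 0, 0.0955, 0.08, -0.06, -0.08, 0.085], [0, 0, 0.148, 0.11, -0.09, -0.1, 0.085], [0, 0, 0.148, 0.15, -0.12, -0.1, 0.085], [0, 0, 0.148, 0.18, -0.15, -0.1, 0.085], [0, 0, 0.148, 0.21, -0.17, -0.1, 0.085], [0, 0, 0.148, 0.24, -0.2, -0.1, 0.085], [0, 0, 0.148, 0.27, -0.23, -0.1, 0.085]]}' 60; python3 - <<'E'
from go import *
Rt=frame(PSI,np.pi/6);print(arm.sense()["joints"].round(2))
print("pre",rel(TOP+N*.06,Rt),"via",rel([.42,.1,.27],frame(PSI,.3)))
E
```

```text
clock: 1.07
ee_pos: [0.3871, -0.2966, 0.2985]
orientation: [0.999, 0.051, 0.0, 0.001]
ft_force: [0.2, -0.5, 0.2]
finger_gap: 0.0849
grasp_force: 0.0
[ 0.81  0.   -0.25  1.63  0.    1.5  -0.91]
pre [ 0.0019  0.5229 -0.0028  0.0688 -0.4961  0.1214] via [ 0.0015  0.2993 -0.0029  0.073  -0.3912  0.0281]
```

In the tool's units: 0.5 rad / 2.0944 = 0.2387.

```bash
python3 drive.py '{"deltas": [[0, 0, 0, 0.02, -0.04, 0, 0.085], [0, 0.0239, 0, 0.03, -0.08, 0, 0.085], [0, 0.0477, 0, 0.04, -0.12, 0, 0.085], [0, 0.0716, 0, 0.05, -0.16, 0, 0.085], [0, 0.0955, 0, 0.06, -0.2, 0, 0.085], [0, 0.1432, 0, 0.07, -0.24, 0, 0.085], [0, 0.191, 0, 0.07, -0.28, 0, 0.085], [0, 0.2387, 0, 0.07, -0.32, 0, 0.085]]}'; python3 - <<'E'
from go import *
Rt=frame(PSI,np.pi/6);print(arm.sense()["joints"].round(2))
print("pre",rel(TOP+N*.06,Rt))
E
```

```text
clock: 1.73
ee_pos: [0.4377, 0.0123, 0.2829]
orientation: [0.976, 0.048, 0.214, -0.012]
ft_force: [-1.9, -2.7, -2.7]
finger_gap: 0.0852
grasp_force: 0.0
[ 0.45 -0.5  -0.39  2.1  -0.29  1.08 -1.33]
pre [-0.0004  0.0912 -0.007  -0.057  -0.1934  0.0915]
```

In the tool's units: 0.09 rad / 2.0944 = 0.043.

```bash
python3 drive.py '{"deltas": [[0, 0, 0, -0.01, -0.04, 0.02, 0.085], [0, 0.0239, 0, -0.02, -0.08, 0.04, 0.085], [0, 0.043, 0, -0.04, -0.12, 0.05, 0.085], [0, 0.043, 0, -0.055, -0.15, 0.06, 0.085], [0, 0.043, 0, -0.057, -0.19, 0.07, 0.085], [0, 0.043, 0, -0.057, -0.19, 0.07, 0.085], [0, 0.043, 0, -0.057, -0.19, 0.07, 0.085]]}'; python3 - <<'E'
from go import *
Rt=frame(PSI,np.pi/6);print(arm.sense()["joints"].round(3))
print("pre.06",rel(TOP+N*.06,Rt),"grasp",rel(TOP-N*.041,Rt))
for n in("side","top"):
    f=viewer.grab_frame(n);p=proj(f,TOP).round().astype(int)[0];x,y=p-[50,50]
    i=cv2.resize(np.clip(f["img"][y:y+100,x:x+100]*1.4,0,255).astype(np.uint8),None,fx=4,fy=4,interpolation=cv2.INTER_CUBIC);print(n,x,y)
    o=i if n=="side" else np.hstack([o,i])
cv2.imwrite("pics/pre.png",o)
E
```

```text
clock: 2.32
ee_pos: [0.4098, 0.1686, 0.2108]
orientation: [0.964, 0.05, 0.261, -0.013]
ft_force: [1.1, 0.9, 0.9]
finger_gap: 0.0846
grasp_force: 0.0
[-0.348 -0.484 -0.302  2.294  0.167  0.861 -2.196]
pre.06 [ 0.001  -0.0051 -0.0005 -0.0181 -0.0355  0.0291] grasp [ 0.001  -0.0051 -0.0005 -0.0186 -0.0356  0.1301]
side 346 131
top 165 187
```

View pics/pre.png

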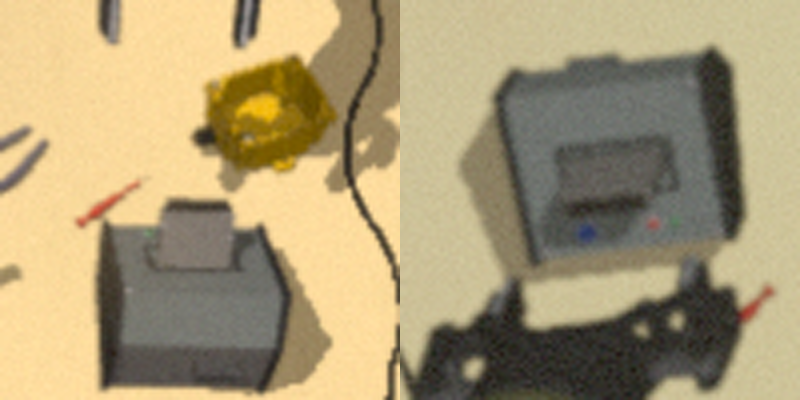

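```bash
python3 drive.py '{"deltas": [[0, 0, 0, -0.018, -0.0355, 0, 0.085], [0, 0, 0, -0.018, -0.0355, 0.03, 0.085], [0, 0, 0, -0.018, -0.0355, 0.03, 0.085], [0, 0, 0, -0.018, -0.0355, 0.03, 0.085]]}'; python3 - <<'E'
from go import *
Rt=frame(PSI,np.pi/6)
print("grasp",rel(TOP-N*.041,Rt))
E
```

```text
clock: 2.75
ee_pos: [0.4067, 0.2, 0.1752]
orientation: [0.965, 0.048, 0.259, -0.011]
ft_force: [0.3, -0.3, 0.2]
finger_gap: 0.085
grasp_force: 0.0
grasp [ 0.0064 -0.0007 -0.003  -0.0004 -0.0047  0.0992]
```

```bash
python3 drive.py '{"deltas": [[0, 0, 0, 0, -0.004, 0.03, 0.085], [0, 0, 0, 0, -0.004, 0.06, 0.085], [0, 0, 0, 0, -0.004, 0.08, 0.085], [0, 0, 0, 0, -0.004, 0.098, 0.085], [0, 0, 0, 0, -0.004, 0.098, 0.085]]}'; python3 - <<'E'
from go import *
print("grasp",rel(TOP-N*.041,frame(PSI,np.pi/6)))
f=viewer.grab_frame("side");g=viewer.grab_frame("top")
def c(f):
    p=proj(f,TOP).round().astype(int)[0];x,y=p-[33,33]
    return cv2.resize(np.clip(f["img"][y:y+66,x:x+66]*1.4,0,255).astype(np.uint8),None,fx=6,fy=6,interpolation=cv2.INTER_CUBIC)
cv2.imwrite("pics/gr.png",np.hstack([c(f),c(g)]))
E
```

```text
clock: 3.17
ee_pos: [0.4562, 0.2076, 0.0897]
orientation: [0.965, 0.047, 0.259, -0.011]
ft_force: [-1.1, -0.7, -0.6]
finger_gap: 0.0847
grasp_force: 0.0
grasp [ 0.0074 -0.0004 -0.0052 -0.0009 -0.0016  0.0002]
```

View pics/gr.png

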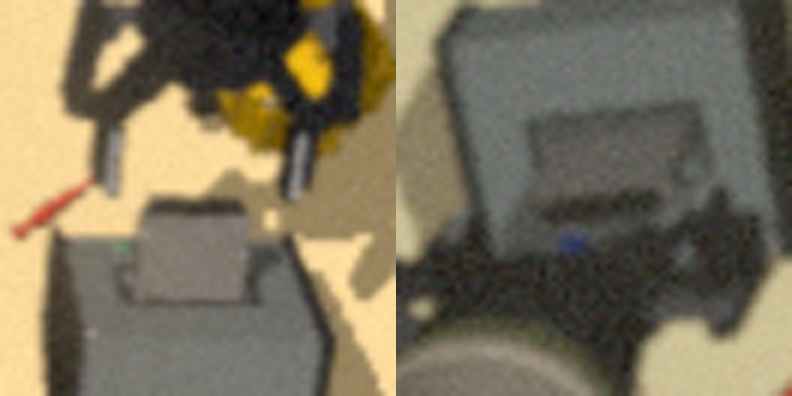

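```bash
python3 - <<'E'
from go import *
s=arm.sense();Rq=R.from_quat(s["orientation"])
for n in("side","top"):
    f=viewer.grab_frame(n);o=proj(f,TOP).round().astype(int)[0]-33
    P=[s["ee_pos"]+Rq.apply(v) for v in([0,.0425,-.013],[0,-.0425,-.013],[0,.05,-.013],[0,-.05,-.013],[0,0,0])]+[TOP,TOP-N*.048]
    print(n,((proj(f,P)-o)*6+[0 if n=="side" else 396,0]).round().tolist())
E
```

```text
side [[108.0, 242.0], [272.0, 246.0], [94.0, 241.0], [287.0, 247.0], [188.0, 266.0], [196.0, 198.0], [186.0, 280.0]]
top [[709.0, 157.0], [502.0, 181.0], [727.0, 155.0], [483.0, 183.0], [611.0, 156.0], [594.0, 199.0], [614.0, 152.0]]
```

```bash
python3 - <<'E'
from go import *
Rq=R.from_quat([.964,.05,.261,-.013]);e=np.array([.4098,.1686,.2108])
F={n:viewer.grab_frame(n) for n in("side","top")}
for n,f in F.items():
    print(n,proj(f,[e+Rq.apply(v) for v in([0,.0465,-.013],[0,-.0465,-.013])]).round(1).tolist())
L=tri([F["side"],F["top"]],[(373.5,141),(238,253)]);M=tri([F["side"],F["top"]],[(407,142),(193,256)])
print(L,M,Rq.inv().apply((L+M)/2-e))
# current
f,g=F["side"],F["top"]
of=proj(f,TOP).round()[0]-33;og=proj(g,TOP).round()[0]-33
d=np.abs(g["img"].astype(int)); 
def c(f):
    p=proj(f,TOP).round().astype(int)[0];x,y=p-[50,45]
    return cv2.resize(np.clip(f["img"][y:y+75,x:x+100]*2.2,0,255).astype(np.uint8),None,fx=8,fy=8,interpolation=cv2.INTER_CUBIC),x,y
i,x,y=c(g);cv2.imwrite("pics/gr2.png",i);print(x,y)
E
```

```text
side [[372.2, 151.7], [404.1, 152.4]]
top [[243.3, 244.8], [199.9, 250.1]]
[0.38946626 0.12436272 0.24904463] [0.38466934 0.21771478 0.25340138] [ 0.00108877 -0.0047293  -0.04618623]
165 192
```

View pics/gr2.png

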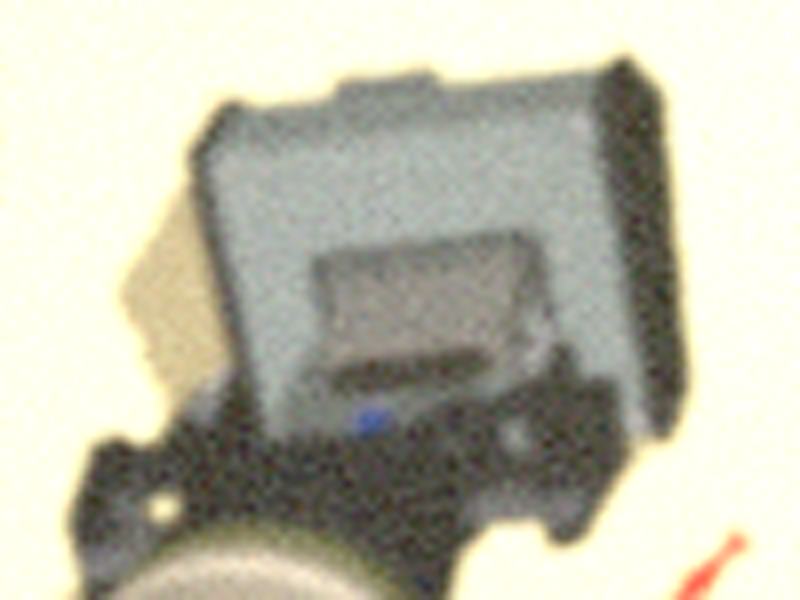

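```bash
python3 drive.py '{"deltas": [[0, 0, 0, 0, -0.001, 0.01, 0.085], [0, 0, 0, 0, -0.001, 0.02, 0.085], [0, 0, 0, 0, -0.001, 0.02, 0.085]]}'; python3 - <<'E'
from go import *
s=arm.sense();print(s["ft_force"],s["joints"].round(2))
for n in("side","top"):
    f=viewer.grab_frame(n);p=proj(f,TOP).round().astype(int)[0];x,y=p-[33,40]
    i=cv2.resize(np.clip(f["img"][y:y+66,x:x+66]*1.6,0,255).astype(np.uint8),None,fx=6,fy=6,interpolation=cv2.INTER_CUBIC);print(n,x,y)
    o=i if n=="side" else np.hstack([o,i])
cv2.imwrite("pics/gr3.png",o)
E
```

```text
clock: 3.72
ee_pos: [0.4661, 0.2107, 0.0739]
orientation: [0.964, 0.048, 0.26, -0.011]
ft_force: [-0.3, 0.4, -0.7]
finger_gap: 0.0852
grasp_force: 0.0
[-0.29824121  0.38840163 -0.66598191] [-0.06 -0.09 -0.65  2.32  0.52  0.51 -2.6 ]
side 363 141
top 182 197
```

View pics/gr3.png

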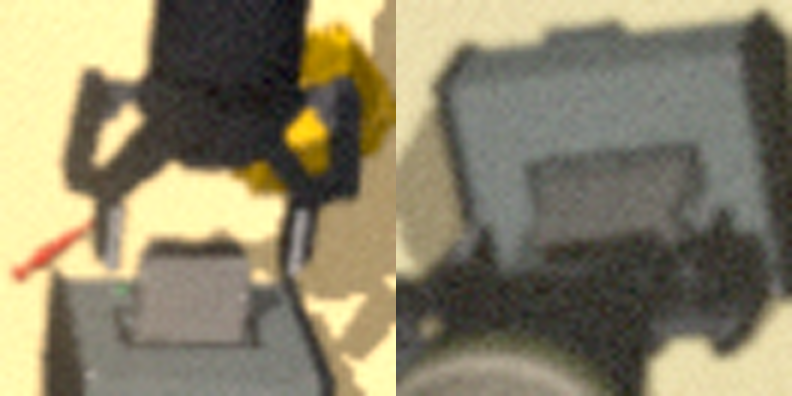

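```bash
python3 drive.py '{"deltas": [[0, 0, 0, 0, 0, 0.006, 0.085], [0, 0, 0, 0, 0, 0.012, 0.085], [0, 0, 0, 0, 0, 0.012, 0.085]]}' 60; python3 - <<'E'
from go import *
s=arm.sense();print(s["joints"].round(4),rel(TOP-N*.041,frame(PSI,np.pi/6)))
E
```

```text
clock: 4.07
ee_pos: [0.47, 0.2117, 0.0666]
orientation: [0.964, 0.05, 0.261, -0.01]
ft_force: [0.8, -0.0, -0.3]
finger_gap: 0.0848
grasp_force: 0.0
[ 0.3255 -0.0595 -1.0147  2.3057  0.5406  0.4846 -2.6005] [ 0.0074 -0.0044  0.0004 -0.0014  0.0012 -0.0269]
```

```bash
python3 drive.py '{"deltas": [[0, 0, 0, 0, 0, 0.002, 0.05], [0, 0, 0, 0, 0, 0.002, 0.05], [0, 0, 0, 0, 0, 0.002, 0.05], [0, 0, 0, 0, 0, 0.002, 0.05], [0, 0, 0, 0, 0, 0.002, 0.05], [0, 0, 0, 0, 0, 0.002, 0.05]]}' 60; python3 - <<'E'
from go import *
s=arm.sense();print(s["joints"].round(4),rel(TOP-N*.041,frame(PSI,np.pi/6)))
E
```

```text
clock: 4.57
ee_pos: [0.4715, 0.2101, 0.0647]
orientation: [0.964, 0.049, 0.261, -0.009]
ft_force: [-0.7, -4.5, 6.1]
finger_gap: 0.0548
grasp_force: 62.2
[ 0.4316 -0.053  -1.112   2.3026  0.5478  0.48   -2.6013] [ 0.0097 -0.004  -0.0016 -0.0017 -0.0005 -0.0292]
```

```bash
python3 drive.py '{"deltas": [[0, 0, 0, 0, 0, -0.01, 0.05], [0, 0, 0, 0, 0, -0.02, 0.05], [0, 0, 0, 0, 0, -0.03, 0.05], [0, 0, 0, 0, 0, -0.04, 0.05], [0, 0, 0, 0, 0, -0.05, 0.05], [0, 0, 0, 0, 0, -0.06, 0.05], [0, 0, 0, 0, 0, -0.07, 0.05]]}'; python3 - <<'E'
from go import *
s=arm.sense();print(s["joints"].round(4),rel([.42,.15,.3],frame(0.0,.3)))
E
```

```text
clock: 5.15
ee_pos: [0.4353, 0.2088, 0.1258]
orientation: [0.964, 0.05, 0.26, -0.011]
ft_force: [0.7, -0.4, -1.1]
finger_gap: 0.055
grasp_force: 65.3
[ 0.2171 -0.3245 -0.8716  2.3114  0.0665  0.5957 -2.1994] [-0.0374 -0.2276  0.0948  0.0693  0.0576 -0.161 ]
```

The manual's scale: turns go in shares of 120 degrees. Converting my numbers, -0.05 rad / 2.0944 = -0.0239.

```bash
python3 - <<'E'
from go import *
print(rel([.45,.18,.22],frame(-.0,.1)))
E
python3 drive.py '{"deltas": [[0, 0, 0, 0.015, 0, -0.02, 0.05], [0, -0.0239, 0, 0.03, 0.01, -0.04, 0.05], [0, -0.0477, 0, 0.05, 0.02, -0.06, 0.05], [0, -0.0955, 0, 0.06, 0.03, -0.075, 0.05], [0, -0.1432, 0, 0.06, 0.04, -0.075, 0.05], [0, -0.191, 0, 0.06, 0.05, -0.075, 0.05]]}'; python3 - <<'E'
from go import *
s=arm.sense();print(s["joints"].round(4),rel([.48,.1,.22],frame(-.0635)))
E
```

```text
[-0.0279 -0.4274  0.0986  0.0575  0.0305 -0.0754]
clock: 5.65
ee_pos: [0.4557, 0.1605, 0.2225]
orientation: [0.997, 0.051, 0.063, -0.001]
ft_force: [-0.2, 0.1, -0.9]
finger_gap: 0.0551
grasp_force: 65.3
[ 1.9540e-01 -7.5300e-02 -6.2570e-01  1.8622e+00  1.2000e-03  1.2225e+00
 -1.9010e+00] [-0.0057 -0.1263  0.165   0.0176  0.0627  0.005 ]
```

In the tool's units: 0.165 rad / 2.0944 = 0.0788.

```bash
python3 drive.py '{"deltas": [[0, -0.0286, 0.0382, 0.01, 0.03, 0, 0.05], [-0.0029, -0.0602, 0.0788, 0.02, 0.065, 0, 0.05], [-0.0029, -0.0602, 0.0788, 0.02, 0.105, 0, 0.05], [-0.0029, -0.0602, 0.0788, 0.02, 0.14, 0, 0.05], [-0.0029, -0.0602, 0.0788, 0.02, 0.18, 0, 0.05], [-0.0029, -0.0602, 0.0788, 0.02, 0.22, 0, 0.05], [-0.0029, -0.0602, 0.0788, 0.02, 0.26, 0, 0.05], [-0.0029, -0.0602, 0.0788, 0.02, 0.29, 0, 0.05]]}'; python3 - <<'E'
from go import *
s=arm.sense();print(s["joints"].round(4),rel([.511,-.195,.22],frame(-.0635)))
E
```

```text
clock: 6.32
ee_pos: [0.5035, -0.1294, 0.2241]
orientation: [0.999, -0.033, 0.0, 0.001]
ft_force: [0.6, -0.2, -0.4]
finger_gap: 0.0552
grasp_force: 65.4
[ 0.4904  0.1066 -0.3516  1.6845  0.0394  1.3561 -1.5046] [ 0.0019 -0.0009 -0.0025  0.0118  0.065   0.0043]
```

```bash
python3 drive.py '{"deltas": [[0, 0, 0, 0.006, 0.033, 0, 0.05], [0, 0, 0, 0.012, 0.065, 0, 0.05], [0, 0, 0, 0.012, 0.065, 0, 0.05], [0, 0, 0, 0.012, 0.065, 0, 0.05], [0, 0, 0, 0.012, 0.065, 0, 0.05]]}'; python3 - <<'E'
from go import *
print(arm.sense()["ee_pos"])
for n in("side","top"):
    f=viewer.grab_frame(n);cv2.imwrite(f"pics/above_{n}.png",f["img"])
    x,y=np.round(proj(f,[.511,-.195,.12])[0]).astype(int)-[33,50 if n=="side" else 50]
    i=cv2.resize(np.clip(f["img"][y:y+100,x:x+66]*1.6,0,255).astype(np.uint8),None,fx=6,fy=6,interpolation=cv2.INTER_CUBIC);print(n,x,y)
    o=i if n=="side" else np.hstack([o,i])
cv2.imwrite("pics/above.png",o)
E
```

```text
clock: 6.73
ee_pos: [0.5118, -0.1907, 0.2241]
orientation: [0.999, -0.032, 0.0, 0.0]
ft_force: [0.2, 0.8, -1.1]
finger_gap: 0.0551
grasp_force: 65.4
[ 0.51175855 -0.19066116  0.22405232]
side 230 138
top 347 154
```

View pics/above.png

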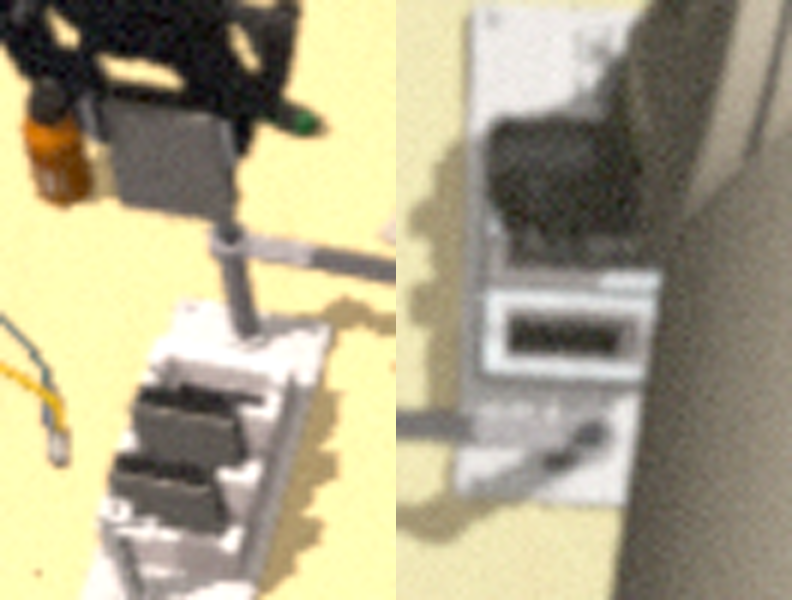

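```bash
python3 - <<'E'
from go import *
s=arm.sense();Rq=R.from_quat(s["orientation"]);f=viewer.grab_frame("side");g=viewer.grab_frame("top")
tool=lambda v:s["ee_pos"]+Rq.apply(v)
for zz in(-.062,.0,.008,.020):
  print(zz,((proj(f,[tool([.00925,y,zz]) for y in(.028,-.028)])-[230,138]+.5)*6-.5).round(0).tolist())
print("dz per mm",(proj(f,tool([.00925,0,.009]))-proj(f,tool([.00925,0,.008])))*6,"dx",(proj(f,tool([.01025,0,.008]))-proj(f,tool([.00925,0,.008])))*6)
print("body",((proj(g,[tool([x,y,.02]) for x in(-.009,.009) for y in(.028,-.028)])-[347,154])*6).round().tolist())
print(rel([.511,-.195,.2],frame(-.0635)))
E
```

```text
-0.062 [[98.0, 115.0], [219.0, 134.0]]
0.0 [[118.0, 195.0], [234.0, 213.0]]
0.008 [[121.0, 205.0], [235.0, 223.0]]
0.02 [[125.0, 219.0], [238.0, 237.0]]
dz per mm [[0.27195068 1.21092359]] dx [[-0.56243668  1.71230525]]
body [[298.0, 282.0], [148.0, 276.0], [299.0, 235.0], [149.0, 229.0]]
[ 0.0011 -0.0013  0.0005 -0.0005  0.0042  0.0243]
```

```bash
cat > fit5.py <<'E'
from fit3 import *
from go import rel,frame
S,T=fs["side"],fs["top"]
def grid(f,sg,segsf,xs,ys):
    G=grads(f,sg);A=np.array([[score(f,G,segsf(x,y)) for y in ys] for x in xs])
    i,j=np.unravel_index(A.argmax(),A.shape);return xs[i].round(4),ys[j].round(4),A.max().round(1),A.mean().round(1)
bay=rect(0,0,.036,.076,.046)
slot=rect(0,0,.0215+.006,.059+.006,.046)
xs=np.arange(.500,.522,.001);ys=np.arange(-.205,-.182,.001)
for sg in(.7,1.2):
  print("bay T",grid(T,sg,lambda x,y:place(bay,(x,y,-.0635)),xs,ys),"slot",grid(T,sg,lambda x,y:place(slot,(x,y,-.0635)),xs,ys))
  fb=[bay[1],bay[2],bay[3]]  # in side: -y edge, -x edge, +y edge
  print("bay S",grid(S,sg,lambda x,y:place(fb,(x,y,-.0635)),xs,ys))
F=[viewer.grab_frame("side") for _ in range(3)];f=F[0];f["img"]=np.mean([q["img"] for q in F],0).astype(np.float32)
s=arm.sense();Rq=R.from_quat(s["orientation"])
def ad(dx,dy): # shift in tool x,y of front face
    t=lambda x,y,z:s["ee_pos"]+Rq.apply([x+dx,y+dy,z])
    c=[t(.00925,y,z) for y,z in((.028,-.04),(.028,.008),(-.028,.008),(-.028,-.04))]
    return [(c[0],c[1]),(c[1],c[2]),(c[2],c[3])]
for sg in(.7,1.2): print("adapter shift tool x,y",grid(f,sg,ad,np.arange(-.01,.0101,.001),np.arange(-.008,.0081,.001)))
E
python3 fit5.py
```

```text
bay T (np.float64(0.518), np.float64(-0.195), np.float64(106.3), np.float64(69.8)) slot (np.float64(0.504), np.float64(-0.191), np.float64(132.1), np.float64(82.1))
bay S (np.float64(0.521), np.float64(-0.196), np.float64(157.2), np.float64(70.0))
bay T (np.float64(0.519), np.float64(-0.195), np.float64(88.4), np.float64(56.2)) slot (np.float64(0.504), np.float64(-0.191), np.float64(99.7), np.float64(68.5))
bay S (np.float64(0.522), np.float64(-0.196), np.float64(122.7), np.float64(58.4))
adapter shift tool x,y (np.float64(0.001), np.float64(-0.003), np.float64(159.6), np.float64(88.8))
adapter shift tool x,y (np.float64(0.002), np.float64(-0.004), np.float64(128.6), np.float64(80.3))
```

```bash
cat > prof.py <<'E'
from fit3 import *
S=fs["side"]
F=[viewer.grab_frame("side") for _ in range(3)];f=F[0];f["img"]=np.mean([q["img"] for q in F],0).astype(np.float32)
s=arm.sense();Rq=R.from_quat(s["orientation"])
yy=np.arange(-.05,.0501,.0025)
def pr(f,P): 
    p=proj(f,P);return map_coordinates(f["img"].mean(2),p.T[::-1],order=1).round().astype(int)
print(yy[::4].round(3))
for z in(-.02,-.01,0): print("held",z,*pr(f,[s["ee_pos"]+Rq.apply([.00925,-y,z]) for y in yy]))
for x in(0,.04):
  for z in(.06,.07): 
    M=R.from_euler("z",-.0635); print("rk",x,z,*pr(S,[M.apply([x+.00925,y,z])+[.5528,-.1975,0] for y in yy]))
E
python3 prof.py
```

```text
[-0.05 -0.04 -0.03 -0.02 -0.01  0.    0.01  0.02  0.03  0.04  0.05]
held -0.02 39 39 37 35 41 57 76 88 87 77 66 61 60 60 61 62 61 61 62 62 61 61 61 62 61 60 61 61 60 61 61 56 56 90 129 149 152 153 152 152 153
held -0.01 43 38 35 35 39 60 82 89 85 75 66 62 61 61 61 61 60 61 60 60 62 61 61 60 60 61 60 61 61 61 58 54 69 115 145 151 152 153 152 152 151
held 0 41 35 37 41 58 78 91 93 90 77 68 64 63 61 62 64 61 61 62 62 61 61 62 60 60 61 61 61 62 60 60 83 115 139 150 151 152 153 153 153 153
rk 0 0.06 148 147 147 146 148 151 158 154 131 101 70 57 54 54 54 54 53 53 53 53 53 54 54 54 55 55 55 55 55 54 51 48 54 81 102 107 96 75 72 77 86
rk 0 0.07 148 148 147 147 146 147 146 139 124 90 68 57 55 54 54 54 55 54 54 54 53 54 53 54 55 55 55 54 54 55 55 51 43 56 73 83 78 73 72 73 82
rk 0.04 0.06 148 147 147 147 149 150 153 151 138 124 134 138 119 77 62 60 64 66 63 59 55 54 55 54 53 54 54 55 55 55 55 56 62 87 111 120 106 81 74 78 87
rk 0.04 0.07 147 146 148 148 149 149 147 141 126 110 98 97 91 78 63 55 54 55 55 55 54 54 53 54 55 53 54 54 53 55 51 45 45 51 68 79 84 80 73 73 81
```

```bash
python3 drive.py '{"deltas": [[0, 0, 0, -0.0005, 0.0042, 0.02, 0.05], [0, 0, 0, -0.0005, 0.0042, 0.05, 0.05], [0, 0, 0, -0.0005, 0.0042, 0.08, 0.05], [0, 0, 0, -0.0005, 0.0042, 0.11, 0.05], [0, 0, 0, -0.0005, 0.0042, 0.135, 0.05], [0, 0, 0, -0.0005, 0.0042, 0.148, 0.05], [0, 0, 0, -0.0005, 0.0042, 0.148, 0.05], [0, 0, 0, -0.0005, 0.0042, 0.148, 0.05]]}'; python3 - <<'E'
from go import *
print(rel([.511,-.195,.06],frame(-.0635)),arm.sense()["joints"].round(3),arm.sense()["wrist_torque"].round(2))
E
```

```text
clock: 7.9
ee_pos: [0.5106, -0.1966, 0.076]
orientation: [0.999, -0.033, 0.0, 0.0]
ft_force: [0.2, 1.0, -0.1]
finger_gap: 0.0547
grasp_force: 65.4
[ 0.0006 -0.0002 -0.002   0.0003 -0.0016  0.016 ] [ 0.548  0.285 -0.304  1.802  0.097  1.069 -1.428] [ 0.01  0.02 -0.03]
```

```bash
python3 drive.py '{"deltas": [[0, 0, 0, 0, -0.0015, 0.008, 0.05], [0, 0, 0, 0, -0.0015, 0.014, 0.05], [0, 0, 0, 0, -0.0015, 0.02, 0.05], [0, 0, 0, 0, -0.0015, 0.024, 0.05], [0, 0, 0, 0, -0.0015, 0.024, 0.05]]}'; python3 - <<'E'
from go import *
print(rel([.511,-.195,.04],frame(-.0635)),arm.sense()["wrist_torque"].round(2))
E
```

```text
clock: 8.32
ee_pos: [0.5115, -0.1952, 0.0537]
orientation: [0.999, -0.033, 0.001, 0.001]
ft_force: [-5.5, 1.9, 16.4]
finger_gap: 0.0548
grasp_force: 67.4
[ 0.0016 -0.0019 -0.0019 -0.0005 -0.0002  0.0137] [0.65 1.48 0.02]
```

```bash
python3 drive.py '{"deltas": [[0, 0, 0, 0, 0, -0.003, 0.05], [0, 0, 0, -0.002, 0, -0.003, 0.05], [0, 0, 0, -0.002, 0, 0, 0.05], [0, 0, 0, -0.002, 0, 0.003, 0.05], [0, 0, 0, -0.002, 0, 0.003, 0.05]]}'; python3 - <<'E'
from go import *
print(rel([.511,-.195,.04],frame(-.0635)),arm.sense()["wrist_torque"].round(2))
E
```

```text
clock: 8.73
ee_pos: [0.5083, -0.1949, 0.048]
orientation: [0.999, -0.033, -0.0, 0.0]
ft_force: [-0.4, 1.0, -0.8]
finger_gap: 0.055
grasp_force: 65.5
[ 0.0006  0.0003 -0.002   0.0027 -0.0001  0.008 ] [-0.02 -0.02  0.06]
```

```bash
python3 drive.py '{"deltas": [[0, 0, 0, 0, 0, 0.004, 0.05], [0, 0, 0, 0, 0, 0.008, 0.05], [0, 0, 0, 0, 0, 0.012, 0.05], [0, 0, 0, 0, 0, 0.016, 0.05], [0, 0, 0, 0, 0, 0.016, 0.05]]}'; python3 drive.py '{"deltas": [[0, 0, 0, 0, 0, 0.003, 0.05], [0, 0, 0, 0, 0, 0.006, 0.05], [0, 0, 0, 0, 0, 0.006, 0.05]]}'
```

```text
clock: 9.15
ee_pos: [0.5091, -0.1949, 0.0323]
orientation: [0.999, -0.033, 0.001, 0.0]
ft_force: [1.0, -1.0, -1.6]
finger_gap: 0.0549
grasp_force: 65.4
clock: 9.4
ee_pos: [0.5095, -0.1951, 0.0269]
orientation: [0.999, -0.033, 0.001, 0.001]
ft_force: [3.7, -0.9, -2.0]
finger_gap: 0.055
grasp_force: 65.4
```

```bash
python3 drive.py '{"deltas": [[0, 0, 0, 0.001, 0, 0.001, 0.05], [0, 0, 0, 0.001, 0, 0.002, 0.05], [0, 0, 0, 0.001, 0, 0.003, 0.05], [0, 0, 0, 0.001, 0, 0.003, 0.05]]}'; python3 drive.py '{"deltas": [[0, 0, 0, 0, 0, 0.001, 0.05], [0, 0, 0, 0, 0, 0.002, 0.05], [0, 0, 0, 0, 0, 0.002, 0.05]]}'
```

```text
clock: 9.73
ee_pos: [0.5102, -0.1952, 0.0252]
orientation: [0.999, -0.033, 0.001, 0.001]
ft_force: [-2.8, 1.8, 11.2]
finger_gap: 0.0547
grasp_force: 67.1
clock: 9.98
ee_pos: [0.5113, -0.1953, 0.0249]
orientation: [0.999, -0.033, 0.002, 0.001]
ft_force: [-6.6, 2.4, 26.4]
finger_gap: 0.0549
grasp_force: 68.9
```

```bash
python3 drive.py '{"deltas": [[0, 0, 0, -0.001, 0, -0.002, 0.05], [0, 0, 0, -0.001, 0, -0.002, 0.05], [0, 0, 0, -0.001, 0, -0.002, 0.06], [0, 0, 0, -0.001, 0, -0.002, 0.07], [0, 0, 0, -0.001, 0, -0.002, 0.08], [0, 0, 0, -0.001, 0, -0.002, 0.085], [0, 0, 0, -0.001, 0, -0.002, 0.085]]}'; python3 prof.py | grep held | head -1
```

```text
clock: 10.57
ee_pos: [0.5086, -0.195, 0.0237]
orientation: [0.999, -0.033, 0.0, 0.0]
ft_force: [0.6, -0.7, 0.7]
finger_gap: 0.0848
grasp_force: 0.0
held -0.02 148 150 150 150 147 143 128 108 82 59 48 47 48 50 50 50 48 49 50 50 46 47 50 54 58 59 60 62 65 70 76 92 127 150 143 117 78 76 81 89 93
```

```bash
python3 drive.py '{"deltas": [[0, 0, 0, 0, 0, -0.01, 0.085], [0, 0, 0, 0, 0, -0.03, 0.085], [0, 0, 0, 0, 0, -0.06, 0.085], [0, 0, 0, 0, 0, -0.09, 0.085], [0, 0, 0, 0, 0, -0.12, 0.085], [0, 0, 0, 0, 0, -0.13, 0.085], [0, 0, 0, 0, 0, -0.13, 0.085]]}'; python3 - <<'E'
from go import *
print(rel([.472,.004,.15],frame(1.513)),arm.sense()["joints"].round(2))
E
python3 - <<'E'
from fit3 import *
F=[viewer.grab_frame("side") for _ in range(3)];f=F[0];f["img"]=np.mean([q["img"] for q in F],0).astype(np.float32)
yy=np.arange(-.05,.0501,.0025);M=R.from_euler("z",-.0635)
for x in(-.04,0):
 for z in(.07,): print(x,*map_coordinates(f["img"].mean(2),proj(f,[M.apply([x+.00925,y,z])+[.5528,-.1975,0] for y in yy]).T[::-1],order=1).round().astype(int))
 zz=np.arange(.05,.12,.003);print("z",*map_coordinates(f["img"].mean(2),proj(f,[M.apply([x+.00925,.01,z])+[.5528,-.1975,0] for z in zz]).T[::-1],order=1).round().astype(int))
E
```

```text
clock: 11.3
ee_pos: [0.5107, -0.1954, 0.158]
orientation: [0.999, -0.033, 0.003, 0.002]
ft_force: [0.3, -0.4, -0.5]
finger_gap: 0.085
grasp_force: 0.0
[ 0.0075 -0.0029 -1.5784 -0.0517 -0.1965  0.0071] [ 0.56  0.2  -0.31  1.72  0.07  1.22 -1.41]
-0.04 151 151 150 150 150 151 152 147 126 97 67 59 57 56 55 55 56 56 57 56 56 57 57 56 55 57 56 55 57 57 53 48 44 60 73 80 83 83 78 79 87
z 53 54 55 56 57 57 56 55 56 57 58 58 59 61 63 67 60 41 33 33 43 58 82 110
0 152 151 151 151 151 151 150 143 127 94 71 59 56 56 57 56 56 55 55 55 55 56 57 57 57 56 56 57 58 59 59 53 45 58 75 86 82 76 74 76 84
z 55 56 57 57 56 56 56 57 57 57 57 58 59 61 64 67 60 42 33 32 32 32 34 39
```

In the tool's units: -1 rad / 2.0944 = -0.4775.

```bash
python3 drive.py '{"deltas": [[0, 0, -0.0597, -0.01, -0.03, 0, 0.06], [0, 0, -0.1194, -0.02, -0.06, 0, 0.06], [0, 0, -0.179, -0.03, -0.09, 0, 0.06], [0, 0, -0.2387, -0.04, -0.12, 0, 0.06], [0, 0, -0.2984, -0.05, -0.15, 0, 0.05], [0, 0, -0.3581, -0.0517, -0.18, 0, 0.05], [0, 0, -0.4178, -0.0517, -0.1965, 0, 0.045], [0, 0, -0.4775, -0.0517, -0.1965, 0, 0.04]]}'; python3 - <<'E'
from go import *
print(rel([.472,.004,.15],frame(1.513)),arm.sense()["joints"].round(2))
E
```

```text
clock: 12.12
ee_pos: [0.4691, 0.0088, 0.1527]
orientation: [0.89, 0.456, -0.0, -0.0]
ft_force: [0.1, -0.8, 0.3]
finger_gap: 0.0402
grasp_force: 0.0
[-8.000e-04  2.000e-04 -5.666e-01 -2.200e-03  5.200e-03  2.700e-03] [ 0.41  0.06 -0.54  1.89  0.03  1.2  -0.76]
```

In the tool's units: -0.565 rad / 2.0944 = -0.2698.

```bash
python3 drive.py '{"deltas": [[0, 0, -0.0573, -0.002, 0.005, 0, 0.04], [0, 0, -0.1146, -0.002, 0.005, 0, 0.04], [0, 0, -0.1719, -0.002, 0.005, 0, 0.04], [0, 0, -0.2292, -0.002, 0.005, 0, 0.04], [0, 0, -0.2698, -0.002, 0.005, 0, 0.04], [0, 0, -0.2698, -0.002, 0.005, 0, 0.04], [0, 0, -0.2698, -0.002, 0.005, 0, 0.04]]}'; python3 - <<'E'
from go import *
print(rel([.472,.004,.075],frame(1.513)),arm.sense()["joints"].round(2))
s=arm.sense();f=viewer.grab_frame("side");g=viewer.grab_frame("top")
# red blob in both
for n,h in(("side",f),("top",g)):
    i=h["img"].astype(int);m=(i[...,2]>110)&(i[...,1]<70)&(i[...,0]<70);p=proj(h,[.472,.004,.13])[0]
    Y,X=np.where(m);k=np.hypot(X-p[0],Y-p[1])<15;print(n,p,k.sum(),X[k].mean() if k.any() else None,Y[k].mean() if k.any() else None)
E
```

```text
clock: 12.7
ee_pos: [0.4723, -0.0001, 0.1528]
orientation: [0.733, 0.68, -0.001, -0.0]
ft_force: [0.6, -1.3, 1.5]
finger_gap: 0.0403
grasp_force: 0.0
[-0.0008  0.0008 -0.0163  0.0041 -0.0005  0.0778] [ 0.44  0.06 -0.55  1.89  0.04  1.2  -0.2 ]
side [328.90823278 182.9076751 ] 23 328.4347826086956 185.69565217391303
top [299.26001137 220.15038905] 0 None None
```

In the tool's units: -0.016 rad / 2.0944 = -0.0076.

```bash
python3 drive.py '{"deltas": [[0, 0, -0.0076, 0.004, 0, 0.02, 0.04], [0, 0, -0.0076, 0.004, 0, 0.035, 0.04], [0, 0, -0.0076, 0.004, 0, 0.05, 0.04], [0, 0, -0.0076, 0.004, 0, 0.06, 0.04], [0, 0, -0.0076, 0.004, 0, 0.07, 0.04], [0, 0, -0.0076, 0.004, 0, 0.077, 0.04], [0, 0, -0.0076, 0.004, 0, 0.077, 0.04]]}'; python3 drive.py '{"deltas": [[0, 0, 0, 0, 0, 0, 0.022], [0, 0, 0, 0, 0, 0, 0.022], [0, 0, 0, 0, 0, 0, 0.022], [0, 0, 0, 0, 0, 0, 0.022]]}' 20
```

```text
clock: 13.38
ee_pos: [0.4726, 0.0039, 0.0756]
orientation: [0.727, 0.687, -0.001, 0.0]
ft_force: [0.5, 0.8, 0.6]
finger_gap: 0.0399
grasp_force: 0.0
clock: 13.72
ee_pos: [0.4737, 0.0038, 0.0774]
orientation: [0.726, 0.687, 0.0, 0.001]
ft_force: [-0.0, 0.1, -0.7]
finger_gap: 0.0218
grasp_force: 0.0
```

In the tool's units: 0.6 rad / 2.0944 = 0.2865.

```bash
python3 drive.py '{"deltas": [[0, 0, 0.0477, -0.001, 0.0197, 0, 0.022], [0, 0, 0.0955, -0.0039, 0.0391, 0, 0.022], [0, 0, 0.1432, -0.0088, 0.0582, 0, 0.022], [0, 0, 0.191, -0.0156, 0.0767, 0, 0.022], [0, 0, 0.2387, -0.0241, 0.0944, 0, 0.022], [0, 0, 0.2865, -0.0344, 0.1112, 0, 0.022], [0, 0, 0.2865, -0.0344, 0.1112, 0, 0.022]]}'; python3 - <<'E'
from go import *
P=np.array([.461,-.1917])
s=arm.sense();d=s["ee_pos"][:2]-P;print("phi",np.arctan2(d[1],d[0]),"r",np.linalg.norm(d),s["joints"].round(2))
f=viewer.grab_frame("side");i=f["img"].astype(int);m=(i[...,2]>110)&(i[...,1]<70)&(i[...,0]<70);Y,X=np.where(m)
p=proj(f,[*s["ee_pos"][:2],.125])[0];k=np.hypot(X-p[0],Y-p[1])<20;print(p,k.sum(),X[k].mean() if k.any() else 0,Y[k].mean() if k.any() else 0)
for ph in(.85,.7,.55,.4): 
    q=[*(P+.197*np.array([np.cos(ph),np.sin(ph)])),.075];print(ph,rel(q,frame(ph)))
E
```

```text
clock: 14.3
ee_pos: [0.5847, -0.0393, 0.077]
orientation: [0.899, 0.438, 0.001, 0.001]
ft_force: [-1.4, -0.5, 0.2]
finger_gap: 0.022
grasp_force: 0.0
phi 0.8891395668940736 r 0.19631535257453972 [ 0.33  0.38 -0.42  1.7   0.17  1.1  -0.8 ]
[309.76998324 214.27287348] 0 0 0
0.85 [ 0.0018  0.0001  0.0635 -0.      0.0097  0.0019]
0.7 [ 1.800e-03 -1.000e-04  2.135e-01 -4.100e-03  3.890e-02  2.000e-03]
0.55 [ 1.800e-03 -2.000e-04  3.635e-01 -1.250e-02  6.720e-02  2.000e-03]
0.4 [ 1.700e-03 -3.000e-04  5.135e-01 -2.500e-02  9.400e-02  2.100e-03]
```

```bash
cat > red.py <<'E'
from go import *
s=arm.sense()
for n in("side","top"):
    f=viewer.grab_frame(n);i=f["img"].astype(int);m=((i[...,2]>90)&(i[...,1]<.55*i[...,2])&(i[...,0]<.55*i[...,2])).astype(np.uint8)
    c,_,st,ce=cv2.connectedComponentsWithStats(m);print(n,proj(f,[*s["ee_pos"][:2],.125])[0].round(),[(int(st[j,4]),ce[j].round().tolist()) for j in range(1,c) if st[j,4]>3])
E
python3 red.py
```

```text
side [310. 214.] [(9, [370.0, 183.0]), (223, [451.0, 262.0]), (22, [347.0, 366.0])]
top [316. 176.] [(205, [153.0, 135.0]), (10, [251.0, 266.0])]
```

In the tool's units: 0.7 rad / 2.0944 = 0.3342.

```bash
python3 drive.py '{"deltas": [[0, 0, 0.0477, -0.001, 0.0197, 0, 0.022], [0, 0, 0.0955, -0.0039, 0.0391, 0, 0.022], [0, 0, 0.1432, -0.0088, 0.0582, 0, 0.022], [0, 0, 0.191, -0.0156, 0.0767, 0, 0.022], [0, 0, 0.2387, -0.0241, 0.0944, 0, 0.022], [0, 0, 0.2865, -0.0344, 0.1112, 0, 0.022], [0, 0, 0.3342, -0.0463, 0.1269, 0, 0.022], [0, 0, 0.3342, -0.0463, 0.1269, 0, 0.022]]}'; python3 - <<'E'
from go import *
P=np.array([.461,-.1917])
s=arm.sense();d=s["ee_pos"][:2]-P;print("phi",np.arctan2(d[1],d[0]),"r",np.linalg.norm(d),s["joints"].round(2))
E
python3 red.py
```

```text
clock: 15.12
ee_pos: [0.6545, -0.1547, 0.0773]
orientation: [0.995, 0.104, 0.0, 0.002]
ft_force: [0.1, -0.9, -0.3]
finger_gap: 0.0221
grasp_force: 0.0
phi 0.1891237894035409 r 0.19705101341221906 [ 0.33  0.53 -0.24  1.45  0.13  1.17 -1.29]
side [266. 231.] [(7, [371.0, 183.0]), (7, [266.0, 230.0]), (223, [451.0, 262.0]), (21, [347.0, 367.0])]
top [362. 147.] [(208, [153.0, 135.0])]
```

In the tool's units: 0.24 rad / 2.0944 = 0.1146.

```bash
python3 drive.py '{"deltas": [[0, 0, 0.0477, -0.001, 0.0197, 0, 0.022], [0, 0, 0.0859, -0.003, 0.035, 0, 0.022], [0, 0, 0.1146, -0.0057, 0.0468, 0, 0.022], [0, 0, 0.1146, -0.0057, 0.0468, 0, 0.022]]}'; python3 drive.py '{"deltas": [[0, 0, 0, 0, 0.004, 0, 0.022], [0, 0, 0, 0, 0.008, 0, 0.022], [0, 0, 0, 0, 0.008, 0, 0.022]]}'
```

```text
clock: 15.55
ee_pos: [0.6588, -0.1989, 0.0775]
orientation: [1.0, -0.013, 0.001, 0.001]
ft_force: [0.1, 0.3, -0.1]
finger_gap: 0.022
grasp_force: 0.0
clock: 15.8
ee_pos: [0.6591, -0.2049, 0.0774]
orientation: [1.0, -0.011, 0.001, 0.0]
ft_force: [0.2, 0.8, 0.2]
finger_gap: 0.0222
grasp_force: 0.3
```

```bash
python3 red.py; python3 drive.py '{"deltas": [[0, 0, 0, 0, 0.002, 0, 0.022], [0, 0, 0, 0, 0.004, 0, 0.022], [0, 0, 0, 0, 0.004, 0, 0.022]]}'
```

```text
side [249. 230.] [(12, [371.0, 182.0]), (4, [250.0, 234.0]), (222, [451.0, 262.0]), (21, [347.0, 367.0])]
top [382. 145.] [(207, [153.0, 135.0]), (13, [251.0, 266.0])]
clock: 16.15
ee_pos: [0.6591, -0.2093, 0.0773]
orientation: [1.0, -0.012, 0.001, 0.0]
ft_force: [-0.3, -0.2, -0.1]
finger_gap: 0.0219
grasp_force: 0.1
```

```bash
for i in 1 2; do python3 drive.py '{"deltas": [[0, 0, 0, 0, 0.0015, 0, 0.022], [0, 0, 0, 0, 0.003, 0, 0.022], [0, 0, 0, 0, 0.003, 0, 0.022]]}' | grep -E 'ee_pos|ft|grasp'; done
```

```text
ee_pos: [0.6592, -0.2095, 0.0772]
ft_force: [-2.3, 8.1, 1.8]
grasp_force: 4.1
ee_pos: [0.6592, -0.2096, 0.0771]
ft_force: [-3.9, 15.5, 4.2]
grasp_force: 7.5
```

```bash
python3 drive.py '{"deltas": [[0, 0, 0, 0, -0.004, 0, 0.022], [0, 0, 0, 0, -0.006, 0, 0.03], [0, 0, 0, 0, -0.006, 0, 0.04], [0, 0, 0, 0, -0.006, 0, 0.045], [0, 0, 0, 0, -0.006, 0, 0.045], [0, 0, 0, 0, -0.006, 0, 0.045]]}' && python3 drive.py '{"deltas": [[0, 0, 0, 0, 0, -0.02, 0.045], [0, 0, 0, 0, 0, -0.05, 0.045], [0, 0, 0, 0, 0, -0.08, 0.045], [0, 0, 0, 0, 0, -0.11, 0.045], [0, 0, 0, -0.03, -0.03, -0.12, 0.045], [0, 0, 0, -0.06, -0.06, -0.12, 0.045], [0, 0, 0, -0.1, -0.09, -0.12, 0.045], [0, 0, 0, -0.12, -0.12, -0.12, 0.045]]}' && python3 drive.py '{"deltas": [[0, 0, 0, -0.02, -0.03, 0, 0.045], [0, 0, 0, -0.05, -0.06, 0, 0.045], [0, 0, 0, -0.08, -0.1, 0, 0.045], [0, 0, 0, -0.1, -0.13, 0, 0.045], [0, 0, 0, -0.1, -0.13, 0, 0.045], [0, 0, 0, -0.1, -0.13, 0, 0.045]]}'; python3 - <<'E'
from go import *
P=np.array([.461,-.1917]);F=[];U=[]
for n in("side","top"):
    f=viewer.grab_frame(n);i=f["img"].astype(int);m=((i[...,2]>90)&(i[...,1]<.55*i[...,2])&(i[...,0]<.55*i[...,2]))
    p=proj(f,[.6576,-.204,.122])[0];Y,X=np.where(m);k=np.hypot(X-p[0],Y-p[1])<12;print(n,p,k.sum(),X[k].mean() if k.any() else 0,Y[k].mean() if k.any() else 0)
    if k.any(): F.append(f);U.append((X[k].mean(),Y[k].mean()))
if len(F)==2: 
    q=tri(F,U);d=q[:2]-P;print(q,"theta",np.arctan2(d[1],d[0])+.0635)
for ff,u in zip(F,U): q=atz(ff,u,.122);d=q[:2]-P;print(q,np.arctan2(d[1],d[0])+.0635)
# final look at adapters & jar/bottle change
import pickle
fs=pickle.load(open("fs.pkl","rb"))
for n in("side","top"):
    f=viewer.grab_frame(n);a=cv2.GaussianBlur(f["img"].astype(np.float32),(0,0),1.5);b=cv2.GaussianBlur(fs[n]["img"],(0,0),1.5)
    D=np.abs(a-b).max(2)
    for nm,P3 in(("jar",None),("bottle",None)):
        c={("side","jar"):(320,241),("side","bottle"):(239,161),("top","jar"):(303,173),("top","bottle"):(425,264)}[n,nm];print(n,nm,D[c[1]-9:c[1]+9,c[0]-9:c[0]+9].max().round())
E
```

```text
clock: 17.15
ee_pos: [0.6589, -0.2103, 0.0772]
orientation: [1.0, -0.013, 0.0, 0.001]
ft_force: [-0.3, 0.3, -0.4]
finger_gap: 0.0452
grasp_force: 0.0
clock: 17.82
ee_pos: [0.5427, -0.0912, 0.1971]
orientation: [1.0, -0.013, 0.001, 0.001]
ft_force: [0.8, 0.2, 1.1]
finger_gap: 0.0448
grasp_force: 0.0
clock: 18.32
ee_pos: [0.4472, 0.0438, 0.1974]
orientation: [1.0, -0.01, 0.001, 0.001]
ft_force: [0.2, 0.1, 0.5]
finger_gap: 0.045
grasp_force: 0.0
side [249.35551038 230.46933113] 34 248.38235294117646 230.11764705882354
top [381.22709778 146.01721385] 17 382.47058823529414 146.76470588235293
[ 0.65611591 -0.20738122  0.12040883] theta -0.01669636840856091
[ 0.65685943 -0.20701909  0.122     ] -0.014555796245392785
[ 0.65558407 -0.20703313  0.122     ] -0.015137042143987964
side jar 5.0
side bottle 14.0
top jar 6.0
top bottle 14.0
```

Keeper closed against its stop, adapter seated, jar and bottle undisturbed: handing in.

```bash
python3 -c "
from workcell import arm, viewer, job
print(job.close_job())"
```

```text
the job is handed in; nothing more can be done
None
```

The adapter stands fully home, pin end down, in the free bay, the keeper bar is closed against its stop, the jar and bottle show no movement, and I handed the job in at about 18 s with no verdict returned; I saw no sign the racked adapters moved but did not re-measure both, and the last joint sat at its −2.6 rad limit (read −2.601) while gripping in the tester.

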